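# Load a circuit board under the swing-arm inspection microscope

## Robot

A 6-joint arm with a two-finger parallel gripper is mounted at the origin on the work surface; the furniture and walls round the work are solid. World frame = base frame: x ahead of the robot, y to its left, z up, the work surface at z = 0. Lengths are in m, angles in rad, forces in N, time in s.
With the tool pointing down it reaches from about 0.3 to 0.85 m from the base axis. Payload 4.2 kg.
Tool frame: the origin (TCP) lies midway between the tips of the shut fingers; the grasp point (between the pads) lies 19 mm behind it (manip.grip_depth is the distance from the TCP to the grasp point, in m); z points along the fingers, y is the line along which they close (so a half turn about z gives the same grasp; the last joint's range is limited). The gripper opens to 91 mm and grips with 3 to 60 N. Pads are 32 mm wide; open, the fingers measure 118 mm over their backs; the gripper's body (76 mm by 178 mm) begins 60 mm behind the grasp point.
Start: joints at [-0.02, 0.32, 1.565, -0, 1.257, -0.02], TCP at [0.575, 0, 0.214] pointing down, gripper open.
Joint ranges: [-3.11, 3.11], [-0.84, 2.01], [0.21, 2.61], [-1.34, 4.49], [0.05, 2.63], [-2.56, 2.56]. Speed limits (rad/s): [2.57, 2.57, 3.14, 3.14, 3.14, 3.14].

## Interface

Orientations are given as a unit quaternion [w, x, y, z].
In Python, from rig import manip gives the robot as it stands.
- The arm moves only by the tool servo_tool, never from a script. Its argument "series" is one flat list of numbers, 6 for each row, row after row: the shift along the tool's x, y, z as a fraction of full scale, then the turn, a rotation vector about the tool's x, y, z as a fraction of full scale. A call has 1 to 20 rows; each row shifts and turns the commanded pose from where the row before left it, along the tool's axes as they then stand; what a row does not reach is not made up. Full scale, the value 1, is 50 mm for a shift and 0.08 rad for a turn. A row lasts 1/10 s, in which the tool goes at most 50 mm and 8.59 degrees, less where a joint would pass 70% of its speed; a pose out of reach is approached as far as the arm can. A call with a number of a shift or a turn outside -1 to 1 is refused whole. A call with a gripper value outside its range is refused whole. "grip" is the gripper's target within -1 to 1 (shut at 1, half-way at 0, fully open at -1), set as the call begins (left out, the last holds). The fingers move at their own pace and stop on an object; "force" is the grip in N (left out, the last holds). Time passes only in rows, so rows that do not move let the fingers close. It gives the time, the measured TCP pose, the force, the opening and the grip force at its end, in the units of the state.
- manip.get_state(): the state, without advancing time (a new reading comes with each control period).
- manip.grab_frame(name): name is "scene" or "side" or "wrist"; returns the picture (384x512x3 uint8, red, green, blue); there is no depth.
- manip.calibration(name): a dict with "intrinsics" (3x3 intrinsics, pixels), "position" and "orientation" of the camera in the world. Camera axes: x right, y down, z forward; pixel columns grow to the right and rows downward; lengths in m; the calibration is good to about 2 mm. A picture is of the moment at which its call begins: read the wrist's pose just before it. calibration takes no time and is no camera call; for the wrist camera it gives the pose at the moment of the call.
- manip.close_job(): hands the job in; it is judged then, once.
Trained networks look in the newest picture that a camera, given by its name, has taken for a name from the list of things; names that differ only in an ending like _2 or _b are one class to them, and where a whole thing is asked for, a point or a joint stands for the part that bears it (a point fixed in the world has none). Each returns a list of dicts, best first, with "p" (0 to 1); they miss things now and then, are a little off and sometimes report something else, mostly with a low value. They report only what shows in the picture. A call takes as long as a camera call.
- manip.recognise(camera, query): "position" ([x, y, z] in m, in world coordinates, good to about 4 mm: the middle of the surface that is visible of it).
- manip.silhouettes(camera, query): "pixels" (384x512 bool, what is visible of it).
The state is a dict: "t": time; "joint_pos": joint angles; "qvel": joint speeds; "joint_efforts": joint torques, N m; "eef_pos": TCP position; "tcp_rot": TCP orientation; "ft_force": force on the tool from outside, world axes, zero at the start; "ft_torque": the same for the moment, N m; "finger_gap": opening from 0.0 (shut) to 1.0 (fully open); "finger_force": force on a finger pad.
Only numpy, scipy, OpenCV 4.12 (cv2) and the standard library are available. Lean on these libraries where they do the work, as an engineer would, in place of code of your own. Each camera call takes 0.05 s, during which the arm holds its last target. There are 200 camera calls.

## Task

Swing the inspection microscope on its arm well clear of the board nest, then move the green circuit board from its tray lane into the nest so that it sits flat between the end blocks; set it down, do not drop it. Then swing the microscope back until its lens is centred over the board. Leave the red board in its lane, and do not shove the flux bottle or the tape roll.

Things in the scene. Friction and masses are not known exactly. Their poses are not given: they have to be found in the camera images.
- scope_arm (a joint): Hinge of the microscope's swing arm about its upright column, rad, range -0.35 to 1.7. At 0 the arm points along the +y axis of the stand; the value grows clockwise seen from above, which carries the camera away from the robot, past the rear edge of the table. A friction hinge: the arm stays where it is left
- scope_stand: Foot and column of the inspection microscope, fixed to the bench: round grey foot 110 mm across, steel column 19 mm thick and 214 mm tall. Origin on the column's axis at bench height, z up
- scope_hinge (a point): Point on the hinge axis (the column's axis), 165 mm above the bench. From here the arm, a tube 15 mm thick, runs level for 150 mm to the axis of the camera; the hub round the column reaches up to 190 mm
- lens (a point): Centre of the lens at the lower end of the microscope camera (a black upright barrel in a white ring clamp at the end of the swing arm), 99 mm above the bench, on the camera's axis. Widest part there is the 54 mm ring light
- barrel_grip (a point): Where to take the camera from above: on the axis of its ribbed black upper barrel, 36 mm in diameter, 203 mm above the bench. The barrel's top is at 224 mm, the white ring clamp (49 mm across) below it reaches up to 177 mm
- board_nest: Board nest fixed to the bench: aluminium plate 72 (x) by 96 (y) mm, floor 8 mm above the bench, a black block closing each end of its y axis, 28 mm high above the floor, with two short 15 mm high lips round the corners. Fingers fit only beside the long sides (+x and -x), where 47 mm between the lips is open down to the floor. Origin: centre of its underside, z up
- nest_seat (a point): Centre of the nest's floor, 8 mm above the bench, axes as the nest. The board stands here on its spacers between the blocks, long side along y (either way round), with 2 mm of play all round
- board_tray: Blue two-lane tray fixed to the white table top beside the mat, 136 (x) by 114 (y) mm, lanes along x at y = -27 and +27 mm, 49.5 mm wide. Origin: centre of its underside, 2.5 mm below the mat's top; above that, floor 3 mm, walls 19 mm: no finger room beside a board's long sides. Beyond a board's ends the lane is open, but for ribs up to 6 mm at 34 and 66 mm from the middle
- green_board: Green circuit board, 45 (x) by 60 (y) mm, 40 g, in one lane of the tray. Origin: its centre in plan, 6 mm above the feet of its four spacers; the 2 mm edge to grip is 3 to 5 mm above the origin, components up to 14 mm. Hold it across its ends (60 mm) in the tray, across its long sides (45 mm) over the nest; change grip by standing it on free mat, such as about x 0.43, y 0.17
- red_board: The smaller red circuit board, 42 x 55 mm, on spacers like the green one, in the other lane of the tray. Not wanted now; leave it in its lane. Origin: its centre in plan, 6 mm above the feet of its spacers
- flux_bottle: Bystander: cream bottle with a red pointed cap, 48 mm across, 132 mm tall, standing near the nest; origin at the centre of its underside
- tape_roll: Bystander: black roll of insulating tape, 58 mm across, 19 mm tall, lying flat; origin at the centre of its underside

How it is judged:
On the way, in this order (a step that is already met when the one before it is completed fails the run):
1. the microscope has been swung clear: its lens is more than 130 mm to the side of the nest's centre (horizontal distance between lens and nest_seat above 0.13 m), for 0.2 s.
2. the green board sits flat in the nest, released, with the microscope still clear (more than 100 mm) (horizontal distance between green_board and nest_seat below 0.005 m and z of green_board in the frame of nest_seat between 0.0035 and 0.0085 m and angle between green_board's own z axis and vertical below 0.06 rad and angle between the y axis of green_board and the y axis of nest_seat, either way round below 0.12 rad and contact force between green_board and the fingers below 0.05 N and linear speed of green_board below 0.02 m/s and horizontal distance between lens and nest_seat above 0.1 m), for 0.2 s.
At the end, for the whole second after the job is handed in: The green board rests flat in the nest, within 5 mm of its centre and square to it within 0.12 rad, spacers on the floor, released and at rest; the microscope's lens stands still within 10 mm (seen from above) of the nest's centre; the red board is still in its lane (horizontal distance between green_board and nest_seat below 0.005 m and z of green_board in the frame of nest_seat between 0.0035 and 0.0085 m and angle between green_board's own z axis and vertical below 0.06 rad and angle between the y axis of green_board and the y axis of nest_seat, either way round below 0.12 rad and contact force between green_board and the fingers below 0.05 N and linear speed of green_board below 0.02 m/s and horizontal distance between lens and nest_seat below 0.01 m and velocity of joint scope_arm between -0.05 and 0.05 rad/s and distance of red_board from where it was at the start of the episode below 0.02 m); the robot touches nothing.
It fails at once if the green board is dropped or thrown (faster than 0.45 m/s, a fall of 10 mm, while not held) (contact force between green_board and the fingers below 0.02 N and linear speed of green_board above 0.45 m/s).
It fails at once if the red board or a bystander is shoved more than 30 mm (distance of any of red_board, flux_bottle, tape_roll from where it was at the start of the episode above 0.03 m).
It also fails if it takes over 72 s, if anything falls off the work surface, if the arm or the gripper's body presses on something with over 40 N, if the wrist force passes 120 N, or if a joint passes its speed limit or range.

## Working session

There is one attempt and no reset: what is moved stays moved. The work goes in short steps, Python scripts to look and compute and a tool call to move; the robot and the scene stay as the last step left them, time stands still between calls to the robot, and variables do not carry over. Pictures are saved under pics/ and viewed, at most 10 in all, crops included, and the job is handed in when it is done.

Besides the shell and the picture viewer there is one more tool, called after "Call:" by a JSON object that holds its "name" and its "arguments", one argument or row to a line. servo_tool: Moves the arm, as the interface text tells. Shift numbers are shares of 50 mm and turn numbers shares of 0.08 rad, none past 1 either way. Its arguments: {"type":"object","properties":{"series":{"type":"array","items":{"type":"number","minimum":-1,"maximum":1}},"grip":{"type":"number"},"force":{"type":"number"}},"required":["series"]}

```bash
ls; mkdir -p pics; python3 - <<'E'
from rig import manip
import cv2,numpy as np
s=manip.get_state();print(s['t'],s['eef_pos'],s['tcp_rot'],manip.grip_depth)
ims=[]
for c in ['scene','side']:
    im=manip.grab_frame(c);ims.append(im)
    k=manip.calibration(c);print(c,np.round(k['position'],3),np.round(k['orientation'],3),np.round(k['intrinsics'][0],1))
    for q in ['lens','barrel_grip','scope_stand','board_nest','board_tray','green_board','red_board','flux_bottle','tape_roll']:
        print(q,[(np.round(d['position'],3).tolist(),round(d['p'],2)) for d in manip.recognise(c,q)[:2]])
cv2.imwrite('pics/a.png',cv2.resize(np.vstack(ims)[:,:,::-1],(400,600)))
cv2.imwrite('pics/s.png',cv2.resize(ims[0][:,:,::-1],(800,600)))
print(manip.get_state()['t'])
E
```

```text
pics
0.0 [5.74497434e-01 6.70570203e-06 2.13144230e-01] [-6.19587701e-04  7.07107488e-01  7.07105541e-01 -6.08041451e-04] 0.0188
scene [1.016 0.359 0.898] [-0.167  0.427  0.833 -0.31 ] [363.4   0.  256.6]
lens [([0.47, 0.288, 0.009], 0.67), ([0.447, -0.23, 0.172], 0.6)]
barrel_grip [([0.447, -0.234, 0.171], 0.72)]
scope_stand [([0.446, -0.348, 0.134], 0.74), ([0.449, -0.231, 0.17], 0.64)]
board_nest [([0.478, -0.262, 0.01], 0.48), ([0.484, 0.323, -0.002], 0.37)]
board_tray [([0.483, 0.323, -0.005], 0.6)]
green_board [([0.469, 0.291, 0.011], 0.67), ([0.521, -0.124, 0.019], 0.49)]
red_board [([0.46, 0.347, 0.014], 0.79)]
flux_bottle [([0.522, -0.12, 0.014], 0.47)]
tape_roll [([0.494, 0.086, 0.018], 0.81)]
side [ 0.779 -1.315  0.736] [-0.54   0.832  0.112 -0.06 ] [420.    0.  259.8]
lens [([0.441, -0.255, 0.171], 0.7), ([0.462, 0.299, 0.012], 0.46)]
barrel_grip [([0.44, -0.253, 0.175], 0.71)]
scope_stand [([0.445, -0.385, 0.116], 0.85), ([0.438, -0.25, 0.173], 0.32)]
board_nest [([0.462, -0.226, 0.018], 0.79)]
board_tray [([0.466, 0.32, 0.011], 0.64)]
green_board [([0.458, 0.356, 0.012], 0.33)]
red_board [([0.458, 0.355, 0.014], 0.38)]
flux_bottle [([0.503, -0.139, 0.058], 0.71)]
tape_roll []
1.0
```

View pics/s.png

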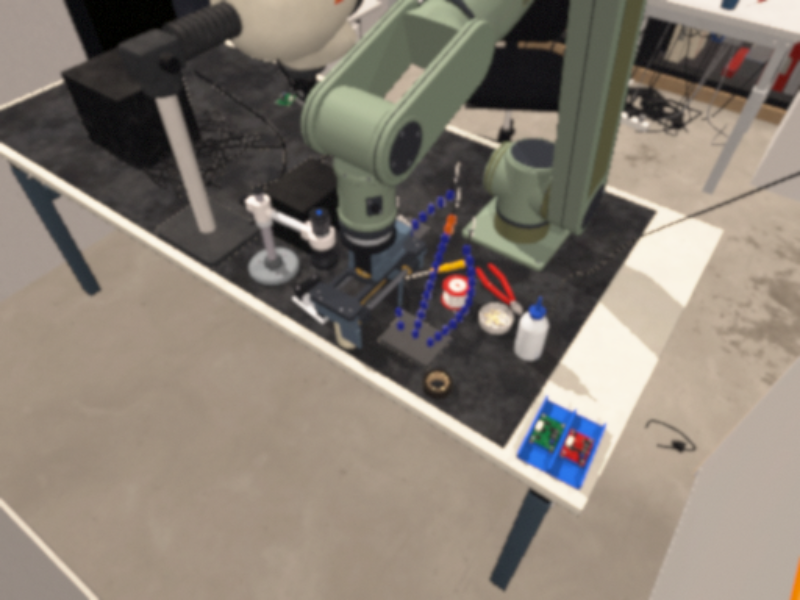

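View pics/a.png

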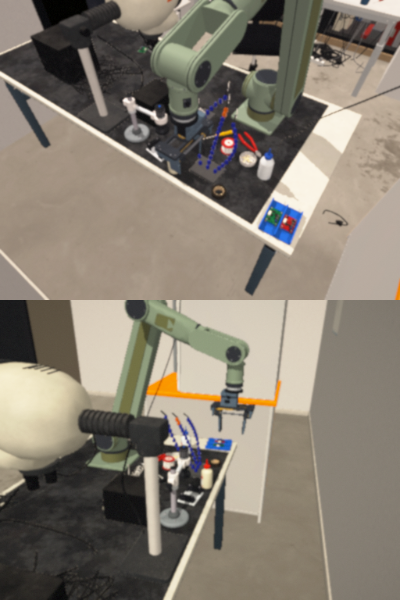

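The scene view, with pixels in the 800x600 picture, shows:
- The swing scope's stand is at (270,260) and its barrel at (320,230), over the nest.
- The blue tray is at (562,440), with the green board at (546,432) and the red board at (577,448).
- A large post stands near (205,230).
- The flux bottle is hidden behind the gripper.

I'll go above the barrel and look from there.

Call:
{"name": "servo_tool", "arguments": {
  "series": [-0.3,-0.3,-0.6,0,0,0,-0.5,-0.3,-0.5,0,0,0,-0.5,-0.3,-0.5,0,0,0,-0.5,-0.3,-0.5,0,0,0,-0.5,-0.3,-0.5,0,0,0,-0.5,-0.3,-0.4,0,0,0,-0.5,-0.3,0,0,0,0,-0.5,-0.3,0,0,0,0,0,0,0,0,0,0],
  "grip": -1
}}

```text
t: 1.9
eef_pos: [0.4535, -0.1922, 0.3644]
tcp_rot: [0.001, 0.708, 0.706, -0.001]
ft_force: [-0.1, 1.5, -0.5]
finger_gap: 1.0
finger_force: 0.0
```

```bash
cat > h.py <<'E'
from rig import manip
import cv2,numpy as np
from scipy.spatial.transform import Rotation as R
def cal(c):
    k=manip.calibration(c);q=k['orientation']
    return np.array(k['intrinsics']),np.array(k['position']),R.from_quat([q[1],q[2],q[3],q[0]]).as_matrix()
def ray(c,u,v,z,k=None):
    K,p,M=k or cal(c);d=M@np.linalg.solve(K,[u,v,1.]);return p+d*(z-p[2])/d[2]
def proj(c,P,k=None):
    K,p,M=k or cal(c);x=K@(M.T@(np.array(P)-p));return x[:2]/x[2]
def rec(c,qs,n=2):
    for q in qs: print(c,q,[(np.round(d['position'],3).tolist(),round(d['p'],2)) for d in manip.recognise(c,q)[:n]])
def save(c,name,im=None):
    im=manip.grab_frame(c) if im is None else im
    cv2.imwrite(f'pics/{name}.png',im[:,:,::-1]);return im
def st():
    s=manip.get_state();print(round(s['t'],2),np.round(s['eef_pos'],4),np.round(s['tcp_rot'],4),'F',np.round(s['ft_force'],1),'gap',round(s['finger_gap'],3),s['finger_force'])
    return s
E
python3 - <<'E'
from h import *
st()
print('post',ray('scene',205*.64,230*.64,0))
a=save('wrist','w1');k=cal('wrist');print(np.round(k[1],3),np.round(k[2],2).tolist(),k[0][0])
Q=['barrel_grip','scope_stand','board_nest','flux_bottle','scope_arm']
rec('wrist',Q)
b=save('scene','s2');rec('scene',Q+['tape_roll','green_board'])
cv2.imwrite('pics/c2.png',cv2.resize(np.hstack([a,b])[:,:,::-1],(800,300)))
E
```

```text
1.9 [ 0.4535 -0.1922  0.3644] [ 6.000e-04  7.085e-01  7.058e-01 -5.000e-04] F [-0.1  1.5 -0.5] gap 1.0 0.0
post [ 0.44812328 -0.59828698  0.        ]
[ 0.454 -0.113  0.536] [[1.0, -0.0, -0.0], [-0.0, -0.96, -0.27], [0.0, 0.27, -0.96]] [312.22569277   0.         254.37951218]
wrist barrel_grip [([0.432, -0.229, 0.18], 0.8)]
wrist scope_stand [([0.44, -0.301, 0.172], 0.6)]
wrist board_nest [([0.467, -0.218, 0.009], 0.95)]
wrist flux_bottle [([0.495, -0.121, 0.081], 0.75), ([0.433, -0.228, 0.179], 0.48)]
wrist scope_arm []
scene barrel_grip [([0.445, -0.228, 0.171], 0.57)]
scene scope_stand [([0.447, -0.348, 0.131], 0.88)]
scene board_nest [([0.467, -0.236, 0.005], 0.84), ([0.449, -0.235, 0.17], 0.31)]
scene flux_bottle [([0.513, -0.114, 0.066], 0.6)]
scene scope_arm [([0.446, -0.234, 0.174], 0.74)]
scene tape_roll [([0.494, 0.086, 0.02], 0.83), ([0.449, -0.236, 0.174], 0.36)]
scene green_board []
```

View pics/c2.png

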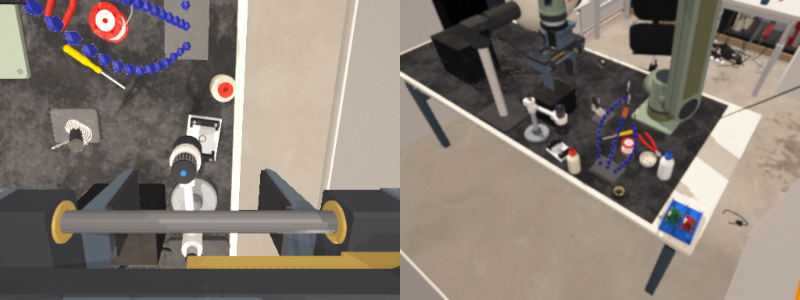

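Left (wrist view): the barrel top with its blue dot is at (183,173), the nest at (205,137), the bottle cap at (224,90) and the stand hub at about (192,245). Right (scene view): the bottle stands at (573,160) and the nest at (560,152).

```bash
python3 - <<'E'
from h import *
f=512/400
for n,u,v,z in [('barrel',183,173,.224),('hub',192,246,.2),('flux',224,90,.132)]: print(n,ray('wrist',u*f,v*f,z))
im=cv2.imread('pics/w1.png');cv2.imwrite('pics/w1c.png',cv2.resize(im[125:345,190:320],None,fx=2.7,fy=2.7,interpolation=cv2.INTER_CUBIC))
E
```

```text
barrel [ 0.43346257 -0.2292091   0.224     ]
hub [ 0.44413061 -0.36302034  0.2       ]
flux [ 0.49540016 -0.12189493  0.132     ]
```

View pics/w1c.png

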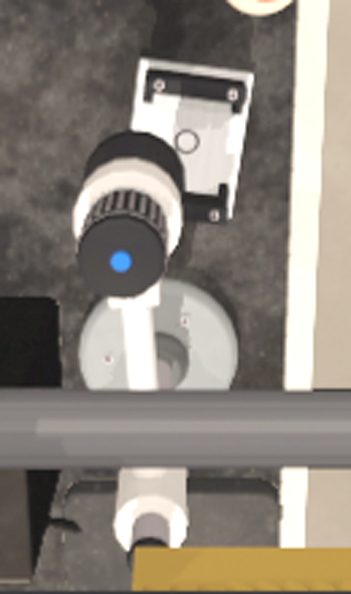

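The crop (2.7x, offset 190,125) shows:
- The barrel top is at crop (122,258).
- The nest's centre mark is at (187,141), and its corners are at (137,57), (254,72) and (232,218).
- The foot's centre is at about (158,358), and the column top at about (150,545).

```bash
python3 - <<'E'
from h import *
g=lambda u,v,z:ray('wrist',190+u/2.7,125+v/2.7,z)
B=g(122,258,.224);C=g(150,540,.214);F=g(158,358,.004);N=g(187,141,.008)
c=[g(*p,.008) for p in [(137,57),(254,72),(232,218)]]
print('B',B,'col',C,'foot',F,'nest',N,'diag',(c[0]+c[2])/2,[np.round(x,3) for x in c])
for S in(C,F): print('r',np.linalg.norm((B-S)[:2]),'rN',np.linalg.norm((N-S)[:2]),'angB',np.arctan2(*(B-S)[:2]),'angN',np.arctan2(*(N-S)[:2]))
e=c[1]-c[2];f=c[1]-c[0];print('nest yaw',-np.arctan2(e[0],e[1]),np.arctan2(f[1],f[0]),np.linalg.norm(e),np.linalg.norm(f))
E
```

```text
B [ 0.43448474 -0.22820803  0.224     ] col [ 0.44422327 -0.36692812  0.214     ] foot [ 0.44399285 -0.38373738  0.004     ] nest [ 0.46336844 -0.22864582  0.008     ] diag [ 0.46257617 -0.22776302  0.008     ] [array([ 0.432, -0.175,  0.008]), array([ 0.505, -0.184,  0.008]), array([ 0.493, -0.28 ,  0.008])]
r 0.13906150265994663 rN 0.13960133175006467 angB -0.070087809781319 angN 0.13757527726022417
r 0.15581971661520216 rN 0.15629717755293265 angB -0.06105789397831545 angN 0.12428607491980515
nest yaw -0.12371877240146063 -0.1265964190889789 0.09660651869838228 0.07372579619249542
```

Call:
{"name": "servo_tool", "arguments": {
  "series": [-0.36,-0.19,0.3,0,0,0,-0.36,-0.19,0.5,0,0,-0.8,0,0,0.6,0,0,0,0,0,0.6,0,0,0,0,0,0.5,0,0,0,0,0,0.5,0,0,0,0,0,0.36,0,0,0,0,0,0.2,0,0,0,0,0,0,0,0,0]
}}

```text
t: 3.5
eef_pos: [0.4354, -0.2257, 0.1849]
tcp_rot: [-0.001, 0.684, 0.729, -0.0]
ft_force: [-0.5, 0.2, 0.0]
finger_gap: 0.997
finger_force: 0.0
```

Call:
{"name": "servo_tool", "arguments": {
  "series": [0,0,0,0,0,0,0,0,0,0,0,0,0,0,0,0,0,0,0,0,0,0,0,0,0,0,0,0,0,0,0,0,0,0,0,0],
  "grip": 1,
  "force": 25
}}

```text
t: 4.1
eef_pos: [0.4361, -0.226, 0.1861]
tcp_rot: [0.0, 0.684, 0.729, 0.0]
ft_force: [0.2, 0.3, 0.5]
finger_gap: 0.504
finger_force: 0.0
```

Call:
{"name": "servo_tool", "arguments": {
  "series": [0,0,0,0,0,0,0,0,0,0,0,0,0,0,0,0,0,0,0,0,0,0,0,0,-0.003,0.12,0,0,0,0.5,-0.003,0.12,0,0,0,0.5,-0.006,0.18,0,0,0,0.75,-0.006,0.18,0,0,0,0.75,-0.006,0.18,0,0,0,0.75,-0.006,0.18,0,0,0,0.75,0,0,0,0,0,0]
}}

```text
t: 5.2
eef_pos: [0.4846, -0.2319, 0.1859]
tcp_rot: [0.001, 0.791, 0.611, -0.0]
ft_force: [-0.2, -3.0, 0.4]
finger_gap: 0.387
finger_force: 25.0
```

Call:
{"name": "servo_tool", "arguments": {
  "series": [-0.006,0.18,0,0,0,0.75,-0.01,0.24,0,0,0,1,-0.01,0.24,0,0,0,1,-0.01,0.24,0,0,0,1,-0.01,0.24,0,0,0,1,-0.01,0.24,0,0,0,1,-0.01,0.24,0,0,0,1,-0.01,0.24,0,0,0,1,-0.01,0.24,0,0,0,1,-0.01,0.24,0,0,0,1,-0.01,0.24,0,0,0,1,-0.01,0.24,0,0,0,1,-0.006,0.18,0,0,0,0.75,-0.003,0.12,0,0,0,0.5,0,0,0,0,0,0,0,0,0,0,0,0]
}}

```text
t: 6.8
eef_pos: [0.5904, -0.3365, 0.1859]
tcp_rot: [0.001, 0.99, 0.138, 0.001]
ft_force: [2.7, -4.4, -1.6]
finger_gap: 0.388
finger_force: 25.0
```

Call:
{"name": "servo_tool", "arguments": {
  "series": [0,0,0,0,0,0,0,0,0,0,0,0,0,0,0,0,0,0,0,0,0,0,0,0,0,0,-0.2,0,0,0,0,0,-0.5,0,0,0,0,0,-0.7,0,0,0,0,0,-0.7,0,0,-1,0,0,-0.5,0,0,-1,0,0,-0.2,0,0,-1,0,0,0,0,0,-1,0,0,0,0,0,-1,0,0,0,0,0,-1,0,0,0,0,0,-1,0,0,0,0,0,-1,0,0,0,0,0,-1,0,0,0,0,0,-1],
  "grip": -1
}}

```text
t: 8.5
eef_pos: [0.5899, -0.3354, 0.3269]
tcp_rot: [0.0, 0.858, 0.513, 0.0]
ft_force: [0.2, 0.8, 0.2]
finger_gap: 1.001
finger_force: 0.0
```

Call:
{"name": "servo_tool", "arguments": {
  "series": [0,0,0,0,0,-1,0,0,0,0,0,-1,0,0,0,0,0,-1,0,0,0,0,0,-1,0,0,0,0,0,-1,0,0,0,0,0,-1,0.5,-0.1,0,0,0,-0.2,0.9,-0.2,0,0,0,0,0.9,-0.2,0,0,0,0,0.9,-0.2,0,0,0,0,0.9,-0.2,0,0,0,0,0.9,-0.2,0,0,0,0,0.9,-0.2,0,0,0,0,0.9,-0.2,0,0,0,0,0.9,-0.2,0,0,0,0,0.9,-0.2,0,0,0,0,0.9,-0.2,0,0,0,0,0.9,-0.2,0,0,0,0,0.9,-0.2,0,0,0,0,0.9,0,0,0,0,0]
}}

```text
t: 10.5
eef_pos: [0.4639, 0.2763, 0.3275]
tcp_rot: [0.0, 0.707, 0.707, 0.001]
ft_force: [1.1, -0.4, -0.5]
finger_gap: 1.001
finger_force: 0.0
```

```bash
python3 - <<'E'
from h import *
st()
b=save('scene','s3');rec('scene',['barrel_grip','tape_roll','flux_bottle'])
a=save('wrist','w3');rec('wrist',['green_board','red_board','board_tray'])
m=manip.silhouettes('wrist','green_board')
for d in m[:2]:
    ys,xs=np.nonzero(d['pixels']);print(d['p'],len(xs),xs.mean(),ys.mean(),cv2.minAreaRect(np.c_[xs,ys].astype(np.float32)))
cv2.imwrite('pics/c3.png',cv2.resize(np.hstack([a,b])[:,:,::-1],(800,300)))
E
```

```text
10.5 [0.4639 0.2763 0.3275] [2.000e-04 7.068e-01 7.074e-01 8.000e-04] F [ 1.1 -0.4 -0.5] gap 1.001 0.0
scene barrel_grip [([0.582, -0.33, 0.173], 0.97)]
scene tape_roll [([0.493, 0.084, 0.023], 0.48)]
scene flux_bottle [([0.51, -0.117, 0.062], 0.85)]
wrist green_board [([0.46, 0.349, 0.013], 0.71), ([0.462, 0.29, 0.009], 0.56)]
wrist red_board [([0.46, 0.347, 0.009], 0.66)]
wrist board_tray [([0.458, 0.322, 0.001], 0.72)]
0.72 1142 252.68826619964975 147.09894921190894 ((253.07302856445312, 147.59515380859375), (30.066587448120117, 39.57881164550781), 86.18592071533203)
0.44 4633 250.73861428879775 127.23570041010144 ((251.005126953125, 128.07106018066406), (77.94427490234375, 91.33871459960938), 85.91438293457031)
```

View pics/c3.png

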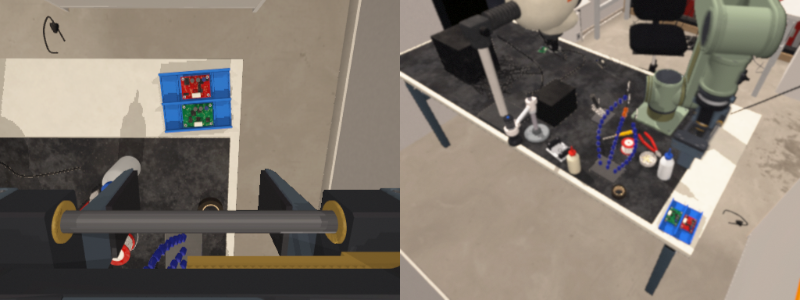

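The wrist view shows the green board at (198,116) in the lane nearer the mat, the red one at (197,87), and the tray slightly yawed. The scene view shows the scope swung out to (513,130), clear of the nest at (560,152).

```bash
cat >> h.py <<'E'
def green(im,c='wrist',z=.0115,box=(0,0,512,384),k=None):
    x0,y0,x1,y1=box
    hsv=cv2.cvtColor(im,cv2.COLOR_RGB2HSV);m=cv2.inRange(hsv,(40,90,25),(85,255,255))
    mm=np.zeros_like(m);mm[y0:y1,x0:x1]=m[y0:y1,x0:x1]
    mm=cv2.morphologyEx(mm,cv2.MORPH_CLOSE,np.ones((9,9),np.uint8))
    n,l,s,_=cv2.connectedComponentsWithStats(mm);i=1+s[1:,4].argmax()
    ys,xs=np.nonzero(l==i);k=k or cal(c)
    P=np.array([ray(c,u,v,z,k)[:2] for u,v in zip(xs,ys)])
    r=cv2.minAreaRect((P*1000).astype(np.float32));print('green rect mm',r,'n',len(xs),s[i]);return r
E
python3 - <<'E'
from h import *
im=cv2.imread('pics/w3.png')[:,:,::-1].copy()
green(im)
k=cal('wrist')
f=1.28
hsv=cv2.cvtColor(im,cv2.COLOR_RGB2HSV);m=cv2.inRange(hsv,(100,120,60),(125,255,255));m[175:]=0
m=cv2.morphologyEx(m,cv2.MORPH_CLOSE,np.ones((25,25),np.uint8))
ys,xs=np.nonzero(m);P=np.array([ray('wrist',u,v,.016,k)[:2] for u,v in zip(xs,ys)])
print('tray',cv2.minAreaRect((P*1000).astype(np.float32)))
cv2.imwrite('pics/w3c.png',cv2.resize(im[80:180,190:310,::-1],None,fx=5,fy=5,interpolation=cv2.INTER_CUBIC))
E
```

```text
green rect mm ((463.1272277832031, 291.2724304199219), (59.41756057739258, 43.74040603637695), 4.008973598480225) n 1023 [ 233  132   40   31 1023]
tray ((460.2642822265625, 318.5137634277344), (133.75027465820312, 112.74176788330078), 4.170775890350342)
```

View pics/w3c.png

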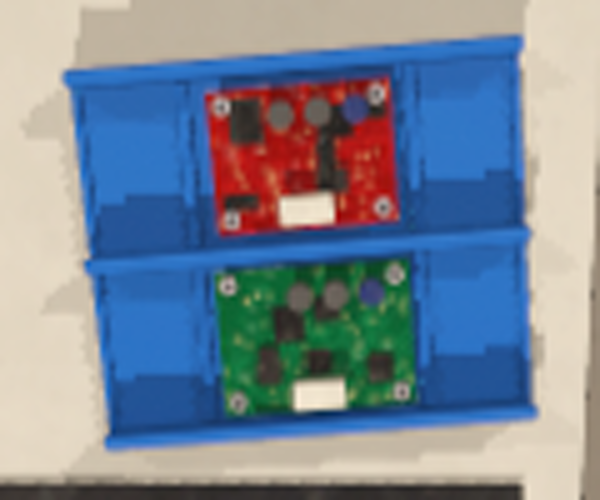

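The crop shows both boards square in their lanes. The green one's rectangle matches its known size, with centre (0.463, 0.291) and yaw +0.071.

Call:
{"name": "servo_tool", "arguments": {
  "series": [0.3,-0.02,0.3,0,0,0,0,0,0.6,0,0,-0.9,0,0,0.9,0,0,0,0,0,0.9,0,0,0,0,0,0.9,0,0,0,0,0,0.9,0,0,0,0,0,0.8,0,0,0,0,0,0.4,0,0,0,0,0,0,0,0,0,0,0,0,0,0,0]
}}

```text
t: 11.95
eef_pos: [0.4651, 0.2893, 0.0416]
tcp_rot: [0.0, 0.682, 0.732, 0.0]
ft_force: [-0.0, 0.3, 1.1]
finger_gap: 0.998
finger_force: 0.0
```

```bash
python3 - <<'E'
from h import *
st()
a=save('wrist','w4');green(a)
cv2.imwrite('pics/w4c.png',cv2.resize(a[40:300,100:420,::-1],(640,520)))
E
```

```text
11.95 [0.4651 0.2893 0.0416] [2.000e-04 6.816e-01 7.317e-01 5.000e-04] F [-0.   0.3  1.1] gap 0.998 0.0
green rect mm ((462.8857116699219, 293.1123352050781), (60.44660568237305, 45.389888763427734), 4.35622501373291) n 4066 [ 206  187   90   63 4066]
```

View pics/w4c.png

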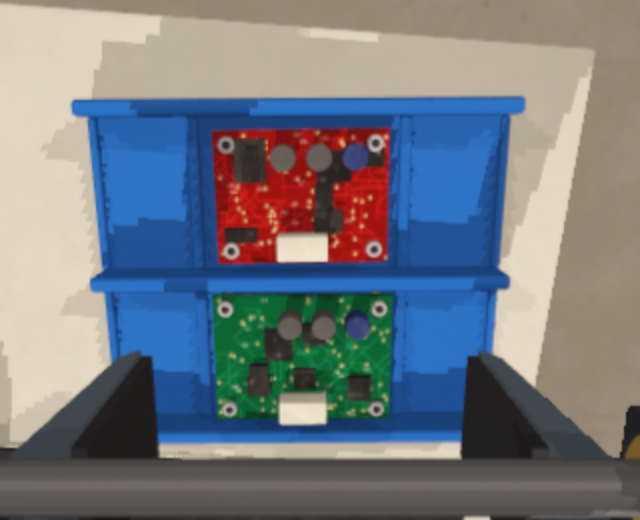

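The close view shows the fingers straddling the green lane outside the board's ends, and the board about 3 mm towards +y.

Call:
{"name": "servo_tool", "arguments": {
  "series": [0.07,-0.04,0,0,0,0,0,0,0.3,0,0,0,0,0,0.25,0,0,0,0,0,0.1,0,0,0,0,0,0,0,0,0,0,0,0,0,0,0]
}}

```text
t: 12.6
eef_pos: [0.4623, 0.2931, 0.0087]
tcp_rot: [0.0, 0.681, 0.732, 0.0]
ft_force: [0.3, -0.7, 0.4]
finger_gap: 1.002
finger_force: 0.0
```

Call:
{"name": "servo_tool", "arguments": {
  "series": [0,0,0.05,0,0,0,0,0,0,0,0,0,0,0,0,0,0,0,0,0,0,0,0,0,0,0,0,0,0,0,0,0,0,0,0,0,0,0,0,0,0,0,0,0,0,0,0,0,0,0,0,0,0,0,0,0,0,0,0,0],
  "grip": 1,
  "force": 15
}}

```text
t: 13.6
eef_pos: [0.4622, 0.293, 0.0061]
tcp_rot: [0.0, 0.681, 0.732, 0.0]
ft_force: [0.7, -0.9, 1.9]
finger_gap: 0.649
finger_force: 15.0
```

Call:
{"name": "servo_tool", "arguments": {
  "series": [0,0,-0.1,0,0,0,0,0,-0.3,0,0,0,0,0,-0.4,0,0,0,0,0,-0.5,0,0,0,0,0,-0.3,0,0,0,0,0,0,0,0,0]
}}

```text
t: 14.2
eef_pos: [0.4634, 0.2938, 0.0882]
tcp_rot: [0.001, 0.681, 0.732, 0.002]
ft_force: [-0.7, -0.0, -0.2]
finger_gap: 0.653
finger_force: 15.0
```

```bash
python3 - <<'E'
from h import *
st()
for n,u,v,z in [('bottle',529,352,0),('dish',495,325,0),('tape',438,385,.0),('plate',415,340,.0),('plateR',450,335,.0)]: print(n,np.round(ray('scene',u*.64,v*.64,z),3))
a=save('wrist','w5');s=green(a,z=.09)
E
```

```text
14.2 [0.4634 0.2938 0.0882] [7.000e-04 6.812e-01 7.321e-01 2.400e-03] F [-0.7 -0.  -0.2] gap 0.653 14.999532848596573
bottle [0.32  0.188 0.   ]
dish [0.299 0.1   0.   ]
tape [0.489 0.084 0.   ]
plate [ 0.427 -0.011  0.   ]
plateR [ 0.375  0.039 -0.   ]
green rect mm ((462.0335693359375, 295.91912841796875), (61.417293548583984, 38.04300308227539), 4.094822406768799) n 4626 [ 201  209  107   61 4626]
```

Call:
{"name": "servo_tool", "arguments": {
  "series": [-0.3,-0.07,0,0,0,0,-0.6,-0.13,0,0,0,0,-0.6,-0.13,0,0,0,0,-0.5,-0.12,0.2,0,0,0,-0.25,-0.06,0.4,0,0,0,-0.1,-0.02,0.4,0,0,0,0,0,0.3,0,0,0,0,0,0,0,0,0,0,0,0,0,0,0]
}}

```text
t: 15.15
eef_pos: [0.4433, 0.1731, 0.0204]
tcp_rot: [-0.0, 0.681, 0.732, -0.001]
ft_force: [-0.0, 0.8, -0.3]
finger_gap: 0.651
finger_force: 15.0
```

Descend to about 0.006.

Call:
{"name": "servo_tool", "arguments": {
  "series": [0,0,0.14,0,0,0,0,0,0.1,0,0,0,0,0,0.03,0,0,0,0,0,0,0,0,0,0,0,0,0,0,0]
}}

```text
t: 15.65
eef_pos: [0.4442, 0.174, 0.0076]
tcp_rot: [0.0, 0.681, 0.732, 0.0]
ft_force: [1.0, -0.9, 0.0]
finger_gap: 0.653
finger_force: 15.0
```

Call:
{"name": "servo_tool", "arguments": {
  "series": [0,0,0.03,0,0,0,0,0,0.01,0,0,0,0,0,0,0,0,0]
}}

```text
t: 15.95
eef_pos: [0.4441, 0.1739, 0.0056]
tcp_rot: [0.0, 0.681, 0.732, 0.0]
ft_force: [-0.2, 0.5, 0.8]
finger_gap: 0.655
finger_force: 15.0
```

Call:
{"name": "servo_tool", "arguments": {
  "series": [0,0,0,0,0,0,0,0,0,0,0,0,0,0,0,0,0,0,0,0,0,0,0,0,0,0,-0.2,0,0,0,0,0,-0.6,0,0,0,0,0,-0.6,0,0,0,0,0,-0.6,0,0,0,0,0,0,0,0,1,0,0,0,0,0,1,0,0,0,0,0,1,0,0,0,0,0,1,0,0,0,0,0,1,0,0,0,0,0,1,0,0,0,0,0,1,0,0,0,0,0,1,0,0,0,0,0,1,0,0,0,0,0,1],
  "grip": -1
}}

```text
t: 17.75
eef_pos: [0.4441, 0.1739, 0.1062]
tcp_rot: [0.0, 0.913, 0.408, 0.0]
ft_force: [0.2, -0.1, -0.2]
finger_gap: 1.001
finger_force: 0.0
```

Call:
{"name": "servo_tool", "arguments": {
  "series": [0,0,0,0,0,1,0,0,0,0,0,1,0,0,0,0,0,1,0,0,0,0,0,1,0,0,0,0,0,1,0,0,0,0,0,1,0,0,0,0,0,1,0,0,0,0,0,1,0,0,0,0,0,1,0,0,0,0,0,0.6,0,0,0,0,0,0,0,0,0,0,0,0]
}}

```text
t: 18.95
eef_pos: [0.4441, 0.1739, 0.1059]
tcp_rot: [-0.0, 0.999, 0.038, 0.0]
ft_force: [-0.2, -1.0, -0.4]
finger_gap: 1.001
finger_force: 0.0
```

```bash
python3 - <<'E'
from h import *
st()
a=save('wrist','w6');green(a,z=.011)
b=save('scene','s6');green(b,'scene',z=.011,box=(256,192,512,384))
cv2.imwrite('pics/c6.png',cv2.resize(np.hstack([a,b])[:,:,::-1],(800,300)))
E
```

```text
18.95 [0.4441 0.1739 0.1059] [-1.000e-04  9.993e-01  3.790e-02  3.000e-04] F [-0.2 -1.  -0.4] gap 1.001 0.0
green rect mm ((443.2478942871094, 174.05474853515625), (60.40972900390625, 45.6090087890625), 4.202237129211426) n 2960 [ 229  165   52   66 2960]
green rect mm ((447.0593566894531, 176.00453186035156), (64.49976348876953, 44.973487854003906), 2.1917061805725098) n 243 [306 241  20  19 243]
```

View pics/c6.png

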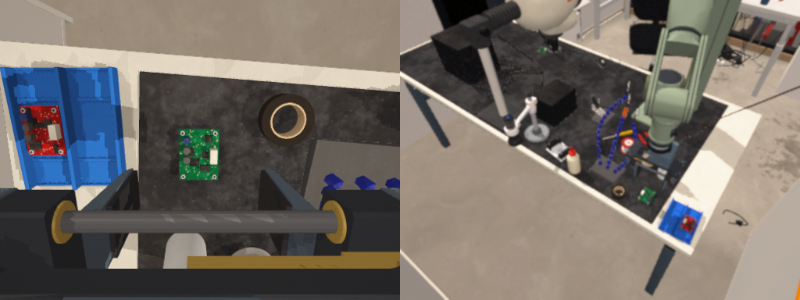

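The wrist view shows the board on free mat at (199,153), with the fingers square to its long sides and the tape roll clear at (287,118). The scene view agrees.

Call:
{"name": "servo_tool", "arguments": {
  "series": [0,-0.01,0.3,0,0,0,0,0,0.5,0,0,0,0,0,0.5,0,0,0,0,0,0.4,0,0,0,0,0,0.2,0,0,0,0,0,0.1,0,0,0,0,0,0,0,0,0,0,0,0,0,0,0]
}}

```text
t: 19.85
eef_pos: [0.4447, 0.1746, 0.0062]
tcp_rot: [-0.0, 0.999, 0.037, 0.001]
ft_force: [0.0, -1.2, -0.7]
finger_gap: 1.001
finger_force: 0.0
```

Call:
{"name": "servo_tool", "arguments": {
  "series": [0,0,0,0,0,0,0,0,0,0,0,0,0,0,0,0,0,0,0,0,0,0,0,0,0,0,0,0,0,0,0,0,0,0,0,0,0,0,0,0,0,0,0,0,0,0,0,0,0,0,0,0,0,0,0,0,0,0,0,0],
  "grip": 1,
  "force": 15
}}

```text
t: 20.85
eef_pos: [0.444, 0.1743, 0.0055]
tcp_rot: [0.0, 0.999, 0.037, 0.0]
ft_force: [1.0, -0.5, 0.4]
finger_gap: 0.487
finger_force: 15.0
```

Call:
{"name": "servo_tool", "arguments": {
  "series": [0,0,-0.1,0,0,0,0,0,-0.3,0,0,0,0,0,-0.5,0,0,-1,0,0,-0.6,0,0,-1,0,0,-0.6,0,0,-1,0,0,-0.6,0,0,-1,0,0,-0.6,0,0,-1,0,0,-0.6,0,0,-1,0,0,-0.6,0,0,-1,0,0,-0.6,0,0,-1,0,0,-0.5,0,0,-1,0,0,-0.5,0,0,-1,0,0,-0.4,0,0,-1,0,0,-0.2,0,0,-1,0,0,0,0,0,-1,0,0,0,0,0,-1,0,0,0,0,0,-1,0,0,0,0,0,-1,0,0,0,0,0,-1,0,0,0,0,0,-0.15]
}}

```text
t: 22.85
eef_pos: [0.4437, 0.1742, 0.3405]
tcp_rot: [-0.0, 0.749, 0.662, -0.0]
ft_force: [0.0, -0.0, -1.0]
finger_gap: 0.493
finger_force: 15.0
```

Call:
{"name": "servo_tool", "arguments": {
  "series": [-0.3,0.06,0,0,0,0,-0.7,0.12,0,0,0,0,-0.8,0.14,0,0,0,0,-0.8,0.14,0,0,0,0,-0.8,0.14,0,0,0,0,-0.8,0.14,0,0,0,0,-0.8,0.14,0,0,0,0,-0.8,0.14,0,0,0,0,-0.8,0.14,0,0,0,0,-0.7,0.12,0.2,0,0,0,-0.4,0.06,0.4,0,0,0,-0.23,0.03,0.5,0,0,0,0,0,0.6,0,0,0,0,0,0.6,0,0,0,0,0,0.4,0,0,0,0,0,0,0,0,0,0,0,0,0,0,0]
}}

```text
t: 24.55
eef_pos: [0.4632, -0.2277, 0.206]
tcp_rot: [0.0, 0.75, 0.662, 0.0]
ft_force: [-0.2, 0.6, -0.8]
finger_gap: 0.486
finger_force: 15.0
```

```bash
python3 - <<'E'
from h import *
s=st()
a=save('wrist','w7');z=s['eef_pos'][2]+.0055
green(a,z=z,box=(150,100,400,300))
rec('wrist',['board_nest','barrel_grip','flux_bottle'])
cv2.imwrite('pics/w7c.png',cv2.resize(a[60:300,110:430,::-1],(800,600),interpolation=cv2.INTER_CUBIC))
E
```

```text
24.55 [ 0.4632 -0.2277  0.206 ] [2.000e-04 7.498e-01 6.617e-01 1.000e-04] F [-0.2  0.6 -0.8] gap 0.486 14.999859631061554
green rect mm ((464.41595458984375, -221.03451538085938), (44.75267028808594, 45.69200897216797), 82.85728454589844) n 3733 [ 214  197   82   73 3733]
wrist board_nest [([0.458, -0.218, 0.009], 0.91), ([0.466, -0.216, 0.212], 0.58)]
wrist barrel_grip [([0.596, -0.318, 0.176], 0.85)]
wrist flux_bottle [([0.496, -0.127, 0.082], 0.86)]
```

View pics/w7c.png

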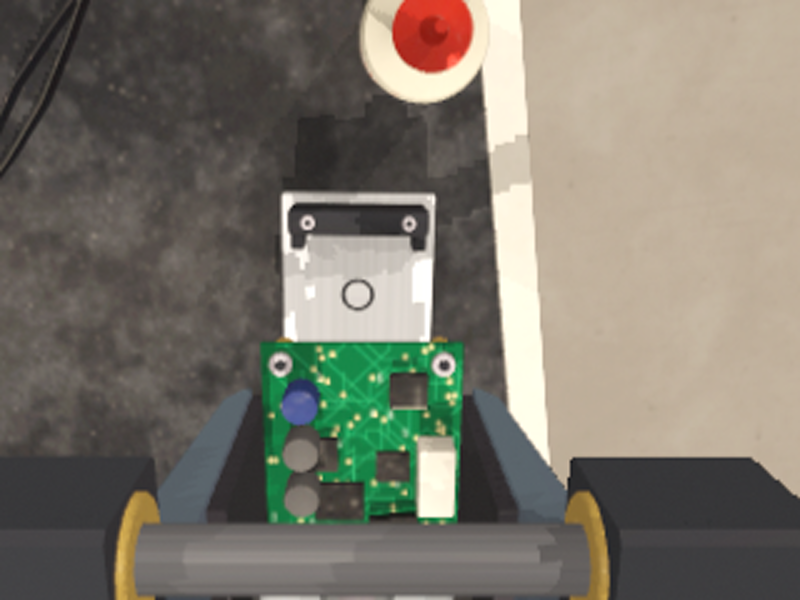

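The view shows the nest's ring at (358,294) and its plate's far edge from (283,192) to (435,194). The held board's front edge runs from (262,345) to (464,341). The bottle is clear at the top.

```bash
python3 - <<'E'
from h import *
s=manip.get_state();q=s['tcp_rot'];M=R.from_quat([q[1],q[2],q[3],q[0]]).as_matrix();T=s['eef_pos']
k=cal('wrist')
g=lambda u,v,z:ray('wrist',110+u*.4,60+v*.4,z,k)
ring=g(358,294,.008);L=g(283,192,.008);Rr=g(435,194,.008)
e=(Rr-L)[:2];yaw=np.arctan2(e[1],e[0]);n=np.array([-np.sin(yaw),np.cos(yaw)])
print('ring',ring,'w',np.linalg.norm(e),'yaw',yaw,'ctr from edge',((L+Rr)/2)[:2]-.048*n)
# side edges for yaw
zb=T[2]+.0055
a=g(262,345,zb);b=g(464,341,zb);f=(b-a)[:2];by=np.arctan2(f[1],f[0]);m=np.array([-np.sin(by),np.cos(by)])
bc=((a+b)/2)[:2]-.03*m
print('board w',np.linalg.norm(f),'yaw',by,'centre',bc,'tool yaw',np.arctan2(M[1,1],M[0,1]),'tool pos',T, 'bc in tool',M[:2,:2].T@(bc-T[:2]))
for c in [ring[:2]]: print('move tool xy (mm)',1000*M[:2,:2].T@(c-bc), 'tcp-based',1000*M[:2,:2].T@(c-T[:2]))
E
```

```text
ring [ 0.46204447 -0.23268368  0.008     ] w 0.0713092559718641 yaw -0.13728187759395175 ctr from edge [ 0.46200721 -0.23222117]
board w 0.04490975016403701 yaw -0.10425858436273146 centre [ 0.46444975 -0.22862388] tool yaw -0.12409142367531799 tool pos [ 0.46373919 -0.22789389  0.20691873] bc in tool [-0.00063642  0.00079544]
move tool xy (mm) [-4.32629461 -1.88428074] tcp-based [-4.96271712 -1.08883593]
```

Call:
{"name": "servo_tool", "arguments": {
  "series": [-0.06,-0.03,0.4,0,0,0,0,0,0.6,0,0,0,0,0,0.6,0,0,0,0,0,0.6,0,0,0,0,0,0.4,0,0,0,0,0,0.1,0,0,0,0,0,0,0,0,0,0,0,0,0,0,0]
}}

```text
t: 25.55
eef_pos: [0.4623, -0.2309, 0.0719]
tcp_rot: [0.001, 0.75, 0.662, 0.001]
ft_force: [-1.1, 0.2, -0.8]
finger_gap: 0.489
finger_force: 15.0
```

```bash
python3 - <<'E'
from h import *
s=st()
a=save('wrist','w8')
cv2.imwrite('pics/w8c.png',cv2.resize(a[90:270,130:370,::-1],(800,600),interpolation=cv2.INTER_CUBIC))
E
```

```text
25.55 [ 0.4623 -0.2309  0.0719] [1.400e-03 7.496e-01 6.619e-01 6.000e-04] F [-1.1  0.2 -0.8] gap 0.489 14.999873042106628
```

View pics/w8c.png

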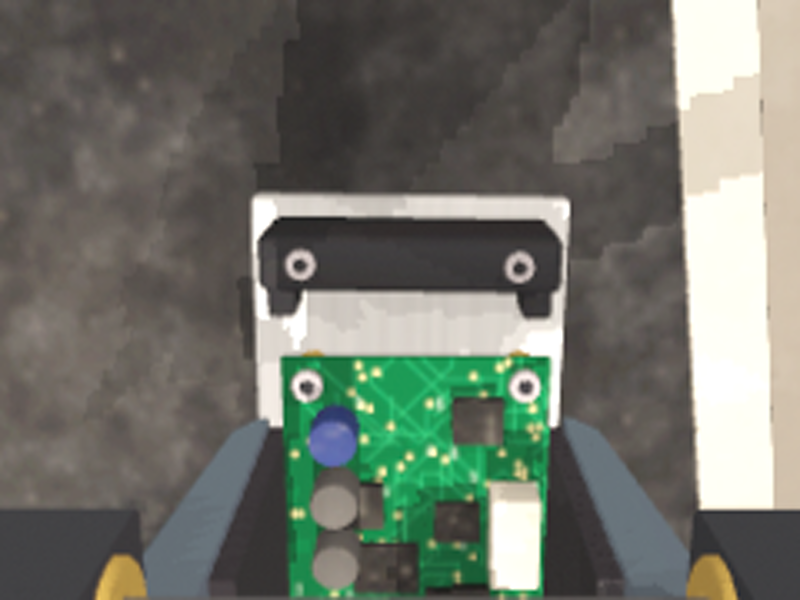

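The view shows the plate's far corners at (252,194) and (570,199). The block's screws are at (299,264) and (519,267), with its inner top edge at row 290. The board's front edge runs from (283,357) to (550,357).

```bash
python3 - <<'E'
from h import *
s=manip.get_state();q=s['tcp_rot'];M=R.from_quat([q[1],q[2],q[3],q[0]]).as_matrix();T=s['eef_pos']
k=cal('wrist')
g=lambda u,v,z:ray('wrist',130+u*.3,90+v*.3,z,k)
t=lambda p:1000*M[:2,:2].T@(p[:2]-T[:2])
for n,a,b,z in [('plate',(252,194),(570,199),.008),('screws',(299,264),(519,267),.036),('inner',(305,290),(520,293),.036),('board',(283,357),(550,357),T[2]+.0055)]:
    A=t(g(*a,z));B=t(g(*b,z));print(n,'mid',(A+B)/2,'w',np.linalg.norm(B-A),'ang from tool y',-(B-A)[0]/(B-A)[1])
print(T)
E
```

```text
plate mid [47.14729509 -0.80131841] w 71.93445856510417 ang from tool y 0.015899527103598335
screws mid [36.79145071 -1.23581505] w 44.67482022982192 ang from tool y 0.014284191264788963
inner mid [31.39289613 -0.52745976] w 43.967963516099175 ang from tool y 0.0147878477165722
board mid [29.43754008  0.08023354] w 44.50521533475569 ang from tool y 0.0007332196977449967
[ 0.46226074 -0.23094941  0.07197584]
```

Call:
{"name": "servo_tool", "arguments": {
  "series": [-0.004,-0.032,0,0,0,0.19,0,0,0.3,0,0,0,0,0,0.2,0,0,0,0,0,0.2,0,0,0,0,0,0.15,0,0,0,0,0,0.1,0,0,0,0,0,0.1,0,0,0,0,0,0.04,0,0,0,0,0,0,0,0,0]
}}

```text
t: 26.5
eef_pos: [0.4595, -0.2303, 0.0158]
tcp_rot: [-0.0, 0.755, 0.656, -0.0]
ft_force: [0.8, -0.2, -0.7]
finger_gap: 0.488
finger_force: 15.0
```

Call:
{"name": "servo_tool", "arguments": {
  "series": [0,0,0,0,0,0,0,0,0.02,0,0,0,0,0,0,0,0,0]
}}

```text
t: 26.8
eef_pos: [0.4596, -0.2304, 0.0151]
tcp_rot: [0.0, 0.755, 0.656, 0.0]
ft_force: [-0.2, 0.4, -0.7]
finger_gap: 0.488
finger_force: 15.0
```

Call:
{"name": "servo_tool", "arguments": {
  "series": [0,0,0.02,0,0,0,0,0,0,0,0,0]
}}

```text
t: 27.0
eef_pos: [0.4595, -0.2304, 0.0139]
tcp_rot: [0.0, 0.755, 0.656, 0.0]
ft_force: [1.0, 0.4, -1.7]
finger_gap: 0.489
finger_force: 15.0
```

```bash
python3 - <<'E'
from h import *
s=st()
a=save('wrist','w9')
cv2.imwrite('pics/w9c.png',cv2.resize(a[120:270,150:350,::-1],(800,600),interpolation=cv2.INTER_CUBIC))
E
```

```text
27.0 [ 0.4595 -0.2304  0.0139] [0.     0.7546 0.6562 0.    ] F [ 1.   0.4 -1.7] gap 0.489 14.999815374612808
```

View pics/w9c.png

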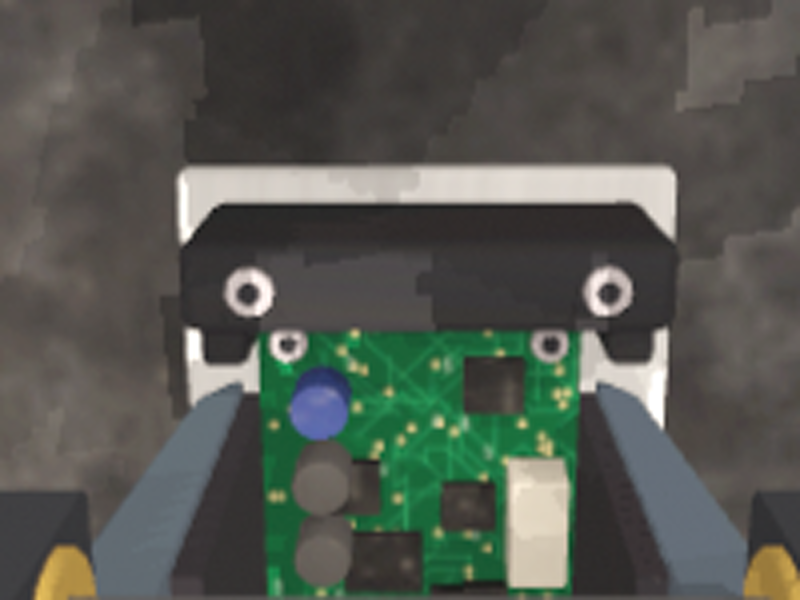

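The board sits between the blocks, within about 1 mm of centre across the nest (board 262–580, plate 180–677). I'll nudge it, lower it the last bit and release.

Call:
{"name": "servo_tool", "arguments": {
  "series": [0,0.015,0,0,0,0,0,0,0.01,0,0,0,0,0,0.005,0,0,0,0,0,0,0,0,0]
}}

```text
t: 27.45
eef_pos: [0.4605, -0.2306, 0.0134]
tcp_rot: [0.0, 0.755, 0.656, 0.0]
ft_force: [0.3, 0.1, 2.6]
finger_gap: 0.483
finger_force: 15.0
```

Call:
{"name": "servo_tool", "arguments": {
  "series": [0,0,0,0,0,0,0,0,0,0,0,0,0,0,0,0,0,0,0,0,0,0,0,0,0,0,0,0,0,0,0,0,-0.1,0,0,0,0,0,-0.3,0,0,0,0,0,-0.6,0,0,0,0,0,-0.8,0,0,0,0,0,-0.8,0,0,0,0,0,-0.8,0,0,0,0,0,-0.8,0,0,0,0,0,-0.8,0,0,0,0,0,-0.6,0,0,0,0,0,-0.3,0,0,0,0,0,0,0,0,0],
  "grip": -1
}}

```text
t: 29.05
eef_pos: [0.4611, -0.2309, 0.3111]
tcp_rot: [0.003, 0.755, 0.656, 0.001]
ft_force: [-0.6, -0.6, -0.1]
finger_gap: 1.0
finger_force: 0.0
```

```bash
python3 - <<'E'
from h import *
s=st()
a=save('wrist','w10');green(a,z=.019)
k=cal('wrist')
rec('wrist',['board_nest','barrel_grip','green_board'])
for d in manip.silhouettes('wrist','barrel_grip')[:1]:
    ys,xs=np.nonzero(d['pixels']);print(xs.min(),xs.max(),ys.min(),ys.max())
print('origin px',proj('wrist',[.461,-.231,.008],k))
cv2.imwrite('pics/w10c.png',cv2.resize(a[100:310,180:460,::-1],(800,600),interpolation=cv2.INTER_CUBIC))
E
```

```text
29.05 [ 0.4611 -0.2309  0.3111] [0.0028 0.7546 0.6562 0.0011] F [-0.6 -0.6 -0.1] gap 1.0 0.0
green rect mm ((458.01885986328125, -229.77667236328125), (58.577880859375, 43.06914520263672), 82.01838684082031) n 1059 [ 238  141   30   40 1059]
wrist board_nest [([0.458, -0.23, 0.018], 0.76)]
wrist barrel_grip [([0.446, -0.369, 0.176], 0.84)]
wrist green_board [([0.463, -0.23, 0.019], 0.56)]
212 401 219 335
origin px [254.5686305  160.16292597]
```

View pics/w10c.png

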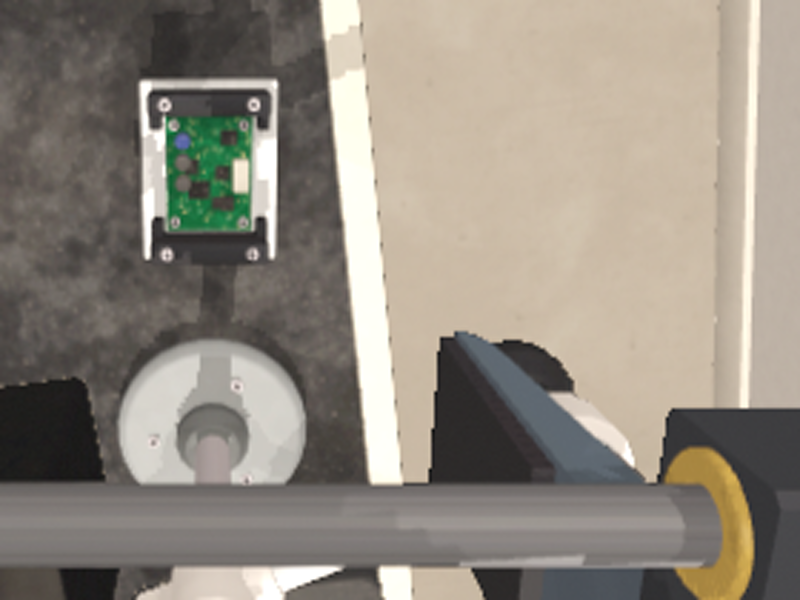

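The board sits flat and square in the nest, with ring and plate centred around it. The scope barrel is still parked at the right. Now I'll return to the barrel, starting with a turn and a traverse at height.

Call:
{"name": "servo_tool", "arguments": {
  "series": [0,0,0,0,0,1,0,0,0,0,0,1,0,0,0,0,0,1,0,0,0,0,0,1,0,0,0,0,0,1,0,0,0,0,0,1,0,0,0,0,0,1,0,0,0,0,0,1,0,0,0,0,0,1,0,0,0,0,0,1,0,0,0,0,0,1,0,0,0,0,0,1,0,0,0,0,0,1,0,0,0,0,0,1,0,0,0,0,0,0.4,0.4,0.55,0,0,0,0,0.5,0.7,0,0,0,0,0.5,0.7,0,0,0,0,0.4,0.6,0,0,0,0,0.12,0.18,0,0,0,0]
}}

```text
t: 31.3
eef_pos: [0.592, -0.3371, 0.3047]
tcp_rot: [-0.001, 0.99, 0.139, -0.001]
ft_force: [-0.6, -0.6, -0.5]
finger_gap: 0.998
finger_force: 0.0
```

```bash
python3 - <<'E'
from h import *
s=st()
a=save('wrist','w11');rec('wrist',['barrel_grip']);save('scene','s11');rec('scene',['barrel_grip'])
k=cal('wrist')
# blue dot on barrel top
hsv=cv2.cvtColor(a,cv2.COLOR_RGB2HSV);m=cv2.inRange(hsv,(98,130,120),(118,255,255))
n,l,S,c=cv2.connectedComponentsWithStats(m)
for i in range(1,n):
    if S[i,4]>8: print(S[i],c[i],ray('wrist',*c[i],.224,k))
E
```

```text
31.3 [ 0.592  -0.3371  0.3047] [-9.000e-04  9.903e-01  1.390e-01 -1.300e-03] F [-0.6 -0.6 -0.5] gap 0.998 0.0
wrist barrel_grip [([0.582, -0.339, 0.177], 0.85)]
scene barrel_grip [([0.583, -0.328, 0.173], 0.81)]
[ 14 201   9  10  45] [ 18.17777778 205.75555556] [ 0.52949622 -0.14074859  0.224     ]
[ 36 207  11  10  46] [ 41.97826087 211.58695652] [ 0.52981033 -0.16093181  0.224     ]
[249 206  10  10  79] [253.44303797 210.84810127] [ 0.58100508 -0.33621025  0.224     ]
[  0 211  13  10  63] [  6.33333333 215.01587302] [ 0.51806925 -0.131502    0.224     ]
[ 34 221   7   6  26] [ 37.         222.80769231] [ 0.51813755 -0.15773759  0.224     ]
[ 38 224   7   6  23] [ 41.04347826 227.04347826] [ 0.51510608 -0.16150899  0.224     ]
[ 30 235  12   8  47] [ 34.95744681 238.65957447] [ 0.50244511 -0.15736338  0.224     ]
```

Call:
{"name": "servo_tool", "arguments": {
  "series": [-0.12,0,0.3,0,0,0,0,0,0.6,0,0,0,0,0,0.6,0,0,0,0,0,0.5,0,0,0,0,0,0.25,0,0,0,0,0,0.1,0,0,0,0,0,0,0,0,0,0,0,0,0,0,0]
}}

```text
t: 32.3
eef_pos: [0.585, -0.3371, 0.1924]
tcp_rot: [0.001, 0.99, 0.139, 0.001]
ft_force: [-0.5, 0.5, 0.3]
finger_gap: 0.996
finger_force: 0.0
```

Call:
{"name": "servo_tool", "arguments": {
  "series": [0,0,0,0,0,0,0,0,0,0,0,0,0,0,0,0,0,0,0,0,0,0,0,0,0,0,0,0,0,0,0,0,0,0,0,0,0,0,0,0,0,0,0,0,0,0,0,0,0,0,0,0,0,0,0,0,0,0,0,0,0,0,0,0,0,0],
  "grip": 1,
  "force": 25
}}

```text
t: 33.4
eef_pos: [0.5845, -0.337, 0.1907]
tcp_rot: [0.0, 0.99, 0.139, 0.0]
ft_force: [0.6, -2.0, -0.8]
finger_gap: 0.388
finger_force: 25.0
```

Call:
{"name": "servo_tool", "arguments": {
  "series": [-0.003,-0.117,0,0,0,-0.5,-0.006,-0.176,0,0,0,-0.75,-0.009,-0.234,0,0,0,-1,-0.009,-0.234,0,0,0,-1,-0.009,-0.234,0,0,0,-1,-0.009,-0.234,0,0,0,-1,-0.009,-0.234,0,0,0,-1,-0.009,-0.234,0,0,0,-1,-0.009,-0.234,0,0,0,-1,-0.009,-0.234,0,0,0,-1,-0.009,-0.234,0,0,0,-1,-0.009,-0.234,0,0,0,-1,-0.009,-0.234,0,0,0,-1,-0.009,-0.234,0,0,0,-1,-0.006,-0.176,0,0,0,-0.75,-0.003,-0.117,0,0,0,-0.5,0,0,0,0,0,0,0,0,0,0,0,0]
}}

```text
t: 35.2
eef_pos: [0.4617, -0.232, 0.1906]
tcp_rot: [-0.001, 0.753, 0.658, -0.001]
ft_force: [-4.8, -1.2, -0.4]
finger_gap: 0.39
finger_force: 25.0
```

Call:
{"name": "servo_tool", "arguments": {
  "series": [0,0,0,0,0,0,0,0,0,0,0,0,0,0,0,0,0,0,0,0,0,0,0,0,0,0,0,0,0,0,0,0,-0.1,0,0,0,0,0,-0.4,0,0,0,0,0,-0.7,0,0,0,0,0,-0.8,0,0,0,0,0,-0.8,0,0,0,0,0,-0.5,0,0,0,0,0,-0.2,0,0,0,0,0,0,0,0,0],
  "grip": -1
}}

```text
t: 36.5
eef_pos: [0.4632, -0.2322, 0.3668]
tcp_rot: [0.001, 0.752, 0.659, 0.001]
ft_force: [0.2, 0.5, -1.2]
finger_gap: 0.999
finger_force: 0.0
```

```bash
python3 - <<'E'
from h import *
s=st()
for c in ['scene','wrist','side']:
    a=save(c,c+'12');rec(c,['barrel_grip','board_nest','green_board','flux_bottle','red_board','tape_roll'],1)
    if c=='wrist':
        k=cal(c);hsv=cv2.cvtColor(a,cv2.COLOR_RGB2HSV);m=cv2.inRange(hsv,(98,130,120),(118,255,255));m[:,:200]=0
        n,l,S,ce=cv2.connectedComponentsWithStats(m)
        for i in range(1,n):
            if S[i,4]>20: print(S[i],ce[i],ray(c,*ce[i],.224,k))
print('earlier scene');
E
```

```text
36.5 [ 0.4632 -0.2322  0.3668] [1.200e-03 7.519e-01 6.592e-01 5.000e-04] F [ 0.2  0.5 -1.2] gap 0.999 0.0
scene barrel_grip [([0.466, -0.227, 0.173], 0.9)]
scene board_nest [([0.478, -0.229, 0.017], 0.88)]
scene green_board [([0.462, -0.239, 0.016], 0.73)]
scene flux_bottle [([0.511, -0.113, 0.065], 0.8)]
scene red_board [([0.461, 0.35, 0.011], 0.82)]
scene tape_roll [([0.495, 0.089, 0.02], 0.55)]
wrist barrel_grip [([0.456, -0.23, 0.178], 0.97)]
wrist board_nest [([0.46, -0.197, 0.007], 0.83)]
wrist green_board [([0.465, -0.21, 0.02], 0.6)]
wrist flux_bottle [([0.501, -0.124, 0.081], 0.67)]
wrist red_board []
wrist tape_roll []
[200   0  17  14  78] [208.23076923   7.74358974] [ 0.44314499 -0.06515803  0.224     ]
[200  32  20  23  77] [209.12987013  42.66233766] [ 0.43910894 -0.09328077  0.224     ]
[251 183   8   8  53] [254.18867925 186.56603774] [ 0.46227272 -0.23351688  0.224     ]
side barrel_grip [([0.455, -0.252, 0.172], 0.57)]
side board_nest [([0.465, -0.267, 0.021], 0.67)]
side green_board []
side flux_bottle [([0.501, -0.138, 0.056], 0.95)]
side red_board [([0.458, 0.358, 0.015], 0.53)]
side tape_roll [([0.464, -0.268, 0.022], 0.56)]
earlier scene
```

```bash
python3 -c "
from rig import manip
print(manip.close_job())"
```

```text
the job is handed in; nothing more can be done
None
```

The green board sits flat in the nest, released, and the microscope's axis measures about 1 mm from the nest's centre; the job was handed in at about 37 s with no verdict returned, the red board, bottle and tape unmoved within measuring error, but I viewed 12 pictures against the limit of 10.

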